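Hang the strainer basket to drain and hold the strainer cover open for inspection

TASK

The pipe strainer on the bench is being inspected. Hang its perforated basket by the bail on the hook over the drip tray and let go of it, then raise the strainer's hinged cover to 60 degrees and finish still holding it steady there, because it falls shut if released and the pot and the seal have to be looked at. Do not let the cover drop, and leave the other things on the bench where they are.

Things in the scene. Friction and masses are not known exactly. Their poses are not given: they have to be found in the camera images.
- basket_center (a point): perforated round stainless basket, open at the top, 96 across its rim, 70 high without bail, about 0.25 kg, standing upright on the bench at the start; this point lies on its axis 66.5 above its underside (half its whole height of 133); its z is up, its y runs along the bail
- basket_bail (a point): fixed bail of 6 mm wire in the basket's y-z plane: uprights at y = +-45 on the rim, level wire from |y| = 14 to 41 (centre 122 above the basket's underside, 49 clear above the rim) and a raised kink in the middle where the hook belongs. This point is the underside of the kink, 127 above the basket's underside; the level wire's centre is 5 below it. Axes as basket_center
- hook_seat (a point): lowest point of the upper side of the upturned hook (8 mm rod) on the drain stand, where the bail's kink rests; 194 above the bench. The hook opens upward, its end points to its own -x: the end's top is 15 above this point, its front 22 towards -x. Towards +x the rod rises to 12 above this point and runs to the post, 73 towards +x and no higher. y is across the hook
- drain_stand: fixed stainless drip tray 180 (x) by 170 (y), 22 high, with the hook's post near its +x edge; origin under the tray's centre, 1 mm from straight below hook_seat; the hook points to its -x
- strainer_mouth (a point): fixed blue cast strainer: pot 122 across with a rim flange 152 across, 156 high, blanked flanges to y = +-109 at 70 height (76 across), hinge on its +x side, cover handle on its -x side. This point is the centre of the rim's upper face, under the cover
- cover (a joint): angle of the strainer's hinged cover in rad: 0 shut, growing as the handle goes up; 60 degrees is 1.047; a stop at 1.40. It falls shut by its own weight from anywhere in its travel. About 0.6 kg, weight centre near the middle of the disc; no spring, free hinge
- cover_hinge (a point): hinge axis of the cover, along this point's y, 162.5 above the bench, 90 beyond (+x of) the pot's axis; the point turns with the cover: its -x always points along the cover to the handle. Raising the handle turns the cover about +y of this point
- cover_grip (a point): middle of the cover's straight round black grip, 18 thick and 56 long, that sticks out radially from the cover's edge on the side facing away from the hinge, level when shut. This point is 208 from the hinge axis along the cover's -x, and free space lies below and beside it; same axes as cover_hinge
- paint_tin: paint tin, bystander: metal cylinder with its lid on, 100 across, 120 high, 0.9 kg; origin under its centre
- tin_lid: flat round spare tin lid lying on the bench, bystander: 88 across, 6 thick; origin under its centre
- paint_brush: flat paint brush lying on the bench, bystander: 187 long (120 towards -x of its origin, 67 towards +x), 50 wide, 18 high
- spanner: spanner lying on the bench, bystander: about 180 long, origin near its middle, lying along its x
- gasket: flat black ring gasket lying on the bench, bystander: 90 across, 5 thick; origin under its centre
- blind_flange: round steel blind flange lying on the bench, bystander: 110 across, 19 high; origin under its centre
- bolt_jar: clear jar with black cap, bystander: 64 across, 85 high; origin under its centre
Things that resemble listed ones, but are neither listed nor needed, are in the scene too. What is shaped like the part that bears basket_center but red is not meant.

How it is judged:
On the way, in this order (a step that is already met when the one before it is completed fails the run):
1. the basket hangs by its bail on the hook, let go (distance between basket_bail and hook_seat below 0.014 m and contact force between basket and drain_stand above 0.5 N and angle between basket_center's own z axis and vertical below 0.25 rad and contact force between basket and the arm below 0.1 N and contact force between basket and the fingers below 0.1 N and linear speed of basket below 0.08 m/s), for 0.3 s.
2. the cover is held at 60 degrees (value of joint cover between 0.942 and 1.152 rad and velocity of joint cover between -0.1 and 0.1 rad/s and (contact force between cover and the fingers above 0.5 N or contact force between cover and the arm above 0.5 N)), for 0.3 s.
At the end, for the whole second after the job is handed in: Basket hanging still on the hook by its bail (kink within 14 mm of the hook seat, tilt under 0.25 rad), untouched by the robot; cover held still by the robot (over 0.5 N) at 60 degrees within 6 (0.942 to 1.152 rad), nothing else touching it (all of step 1 and all of step 2 and contact force between cover and basket below 0.1 N and contact force between cover and paint_tin below 0.1 N and contact force between cover and tin_lid below 0.1 N and contact force between cover and paint_brush below 0.1 N and contact force between cover and spanner below 0.1 N and contact force between cover and gasket below 0.1 N and contact force between cover and blind_flange below 0.1 N and contact force between cover and bolt_jar below 0.1 N); the arm keeps its last pose, push and grip.
It fails at once if the cover is let drop (closing faster than 2 rad/s) (velocity of joint cover below -2 rad/s).
It fails at once if another thing on the bench is moved by more than 30 mm (distance of any of paint_tin, tin_lid, paint_brush, spanner, gasket, blind_flange, bolt_jar from where it was at the start of the episode above 0.03 m).
It also fails if it takes over 64 s, if anything falls off the work surface, if the arm or the gripper's body presses on something with over 40 N, if the wrist force passes 120 N, or if a joint passes its speed limit or range.

ROBOT

A 7-joint arm with a two-finger parallel gripper is mounted at the origin on the work surface. World frame = base frame: x ahead of the robot, y to its left, z up, the work surface at z = 0. Lengths are in m, angles in rad, forces in N, time in s.
With the tool pointing down it reaches from about 0.4 to 0.85 m from the base axis. Payload 4.5 kg.
Tool frame: the origin (TCP) lies at the very end of the fingers, on their centre line; the grasp point (between the pads) lies 19 mm behind it (r.grip_depth is the distance from the TCP to the grasp point, in m); z points along the fingers, x is the direction in which the jaws open and shut, and the axes are right-handed (so a half turn about z gives the same grasp; the last joint's range is limited). The gripper opens to 88 mm and grips with 3 to 60 N. Pads are 18 mm wide; open, the fingers measure 123 mm over their backs; the gripper's body (75 mm by 187 mm) begins 45 mm behind the grasp point.
Start: joints at [-1.069, 0.689, -0.195, 1.565, 0.157, 0.902, -0.215], TCP at [0.282, 0.558, 0.239] pointing down, gripper open.
Joint ranges: [-3.01, 3.01], [-0.46, 2.08], [-1.47, 1.51], [0.13, 2.56], [-1, 4.14], [0.04, 2.09], [-2.66, 2.66]. Speed limits (rad/s): [2.57, 2.57, 3.14, 3.14, 3.14, 3.14, 3.14].

INTERFACE

Orientations are given as a unit quaternion [x, y, z, w].
In Python, from plant import r gives the robot as it stands. The module is installed in compiled form; this text tells all that it offers.
- The arm moves only by the shell command python3 -m jog 'ROWS' [FORCE]. ROWS is JSON, a list of rows, each a list of 5 numbers: the shift along the tool's x, y, z in units of 1 m (1.0 is 1 m), then the turn about the tool's z in units of 360 degrees (1.0 is 360 degrees), then the closure, from 0 (fully open) to 1 (shut). In form: [[dx, dy, dz, yaw, fingers], ...]. A call has 1 to 20 rows; each row shifts and turns the commanded pose from where the row before left it, along the tool's axes as they then stand; what a row does not reach is not made up. A row lasts 1/10 s, in which the tool goes at most 50 mm and 8.59 degrees, less where a joint would pass 70% of its speed; a pose out of reach is approached as far as the arm can. A call with a number of a shift or a turn outside -1 to 1 is refused whole. A call with a gripper value outside its range is refused whole. The fingers move at their own pace and stop on an object; FORCE is the grip in N (left out, the last holds). Time passes only in rows, so rows that do not move let the fingers close. It gives the time, the measured TCP pose, the force and the opening at its end, in the units of the state.
- r.get_state(): the state, without advancing time (a new reading comes with each control period).
- r.snapshot(name): name is "side" or "top"; returns the picture (480x640x3 uint8, red, green, blue); there is no depth.
- r.get_calibration(name): a dict with "mtx" (3x3 intrinsics, pixels), "R" (3x3) and "t" (3): a world point X has camera coordinates R X + t. Camera axes: x right, y down, z forward; pixel columns grow to the right and rows downward; lengths in m; the calibration is good to about 2 mm. A picture is of the moment at which its call begins. get_calibration takes no time and is no camera call.
- r.finish_job(): hands the job in, once; it reports no verdict.
Trained networks look in the newest picture that a camera, given by its name, has taken for a name from the list of things; names that differ only in an ending like _2 or _b are one class to them, and where a whole thing is asked for, a point or a joint stands for the part that bears it (a point fixed in the world has none). Each returns a list of dicts, best first, with "score" (0 to 1); they miss things now and then, are a little off and sometimes report something else, mostly with a low value. They report only what shows in the picture. A call takes as long as a camera call. They do not tell look-alikes from the thing itself.
- r.cut_out(thing, camera): "pixels" (480x640 bool, what is visible of it) and "rect" ([left, top, right, bottom] in pixels, round what is visible of it).
The state is a dict: "clock": time; "q": joint angles; "qd": joint speeds; "joint_torque": joint torques, N m; "tool_pos": TCP position; "eef_rot": TCP orientation; "contact_force": force on the tool from outside, world axes, zero at the start; "moment": the same for the moment, N m; "opening": opening from 0.0 (shut) to 1.0 (fully open).
Only numpy, scipy, OpenCV 4.12 (cv2) and the standard library are available. Lean on these libraries where they do the work, as an engineer would, in place of code of your own. Each camera call takes 0.05 s, during which the arm holds its last target.

## Working session

There is one attempt and no reset: what is moved stays moved. The work goes in short steps, Python scripts to look and compute and a shell command to move; the robot and the scene stay as the last step left them, time stands still between calls to the robot, and variables do not carry over. Pictures are saved under pics/ and viewed, and the job is handed in when it is done.

```bash
mkdir -p pics; ls; python3 - <<'E'
from plant import r
import cv2,numpy as np
np.set_printoptions(precision=4,suppress=True)
for n in ("side","top"):
    im=r.snapshot(n); cv2.imwrite(f"pics/{n}0.png",im[:,:,::-1])
    c=r.get_calibration(n); print(n,c["mtx"],c["R"],c["t"], -np.array(c["R"]).T@c["t"])
    for th in ("basket_center","drain_stand","cover","strainer_mouth","paint_tin","tin_lid","paint_brush","spanner","gasket","blind_flange","bolt_jar"):
        try:
            for d in r.cut_out(th,n): print(th,round(d["score"],2),d["rect"])
        except Exception as e: print(th,e)
print(r.get_state())
E
```

```text
pics
side [[617.101    0.     323.0244]
 [  0.     617.101  241.9954]
 [  0.       0.       1.    ]] [[-0.8946  0.4467  0.0094]
 [ 0.2631  0.5436 -0.797 ]
 [-0.3612 -0.7106 -0.6039]] [ 0.5148 -0.0585  1.8022] [1.1269 1.0824 1.0368]
basket_center 0.77 [353.0, 180.5, 387.8, 225.8]
basket_center 0.72 [348.3, 210.3, 383.9, 264.9]
basket_center 0.66 [404.2, 227.6, 446.4, 285.2]
basket_center 0.57 [430.5, 258.4, 474.4, 316.5]
drain_stand 0.88 [232.4, 161.9, 309.7, 244.6]
cover 0.64 [347.6, 268.5, 455.7, 325.1]
cover 0.37 [466.3, 333.4, 542.0, 382.7]
strainer_mouth 0.97 [341.5, 269.6, 456.0, 371.6]
paint_tin 0.91 [243.1, 243.9, 287.0, 306.1]
paint_tin 0.6 [465.9, 333.7, 541.4, 384.1]
tin_lid 0.67 [292.1, 265.9, 328.7, 292.4]
paint_brush 0.82 [321.0, 162.6, 339.2, 193.9]
paint_brush 0.32 [445.8, 368.5, 482.9, 419.4]
spanner 0.74 [465.6, 334.3, 540.3, 383.6]
gasket 0.68 [270.4, 325.6, 284.4, 346.7]
blind_flange 0.98 [238.8, 170.4, 274.8, 187.4]
bolt_jar 0.9 [447.5, 368.6, 484.3, 417.3]
top [[610.7425   0.     318.3875]
 [  0.     610.7425 236.6116]
 [  0.       0.       1.    ]] [[ 0.024  -0.
[... 675 characters left out ...]
9 [306.8, 260.7, 342.0, 295.6]
gasket 0.76 [257.9, 145.1, 282.8, 175.3]
gasket 0.26 [176.2, 194.1, 238.8, 284.6]
blind_flange 0.87 [482.1, 226.6, 519.1, 266.3]
bolt_jar 0.9 [123.8, 242.2, 155.0, 266.4]
{'clock': 1.2, 'q': array([-1.0692,  0.6891, -0.1946,  1.5653,  0.1573,  0.9025, -0.2151]), 'qd': array([-0.0005,  0.0004,  0.001 ,  0.0007, -0.0011, -0.0001, -0.0007]), 'joint_torque': array([  0.0005, -52.7489,  -1.2674, -15.3751,  -0.052 ,  -0.001 ,
         0.    ]), 'tool_pos': array([0.2818, 0.5579, 0.2387]), 'eef_rot': array([ 0.8517,  0.524 ,  0.    , -0.    ]), 'contact_force': array([ 0.6089,  0.123 , -0.1221]), 'moment': array([0.0023, 0.0227, 0.0072]), 'opening': 1.000146611635189}
```

View pics/side0.png

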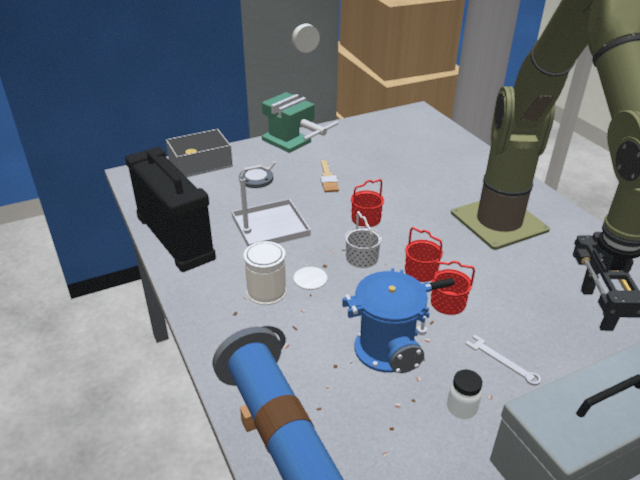

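View pics/top0.png

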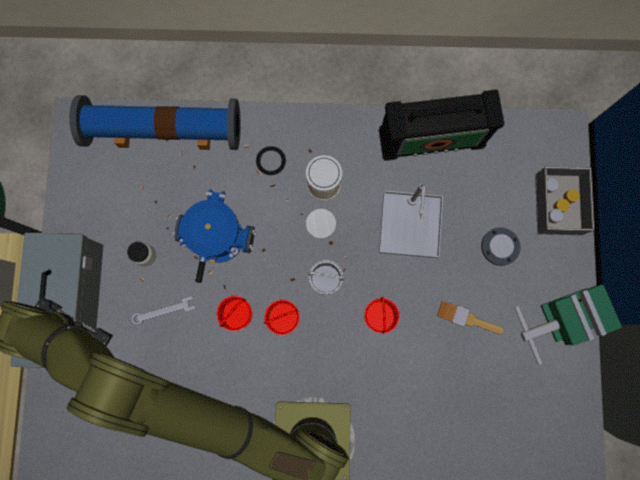

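```bash
python3 - <<'E'
import cv2
a=cv2.imread("pics/side0.png")[150:350,330:490]; b=cv2.imread("pics/top0.png")[255:340,205:405]
cv2.imwrite("pics/c1.png",cv2.resize(a,None,fx=3.0,fy=3.0,interpolation=3)); cv2.imwrite("pics/c2.png",cv2.resize(b,None,fx=4,fy=4,interpolation=3))
E
```

```text
(no output)
```

View pics/c1.png

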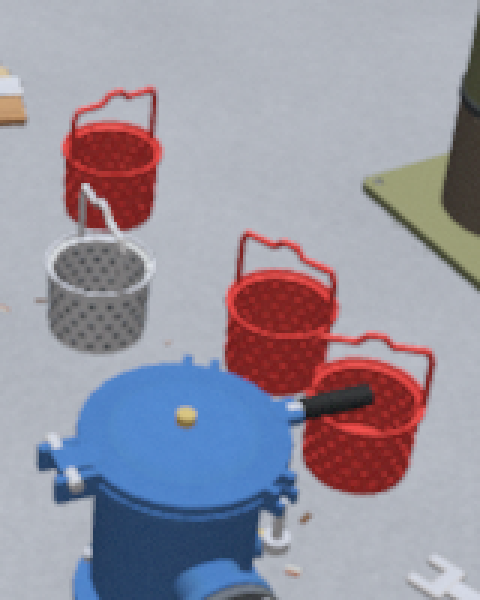

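View pics/c2.png

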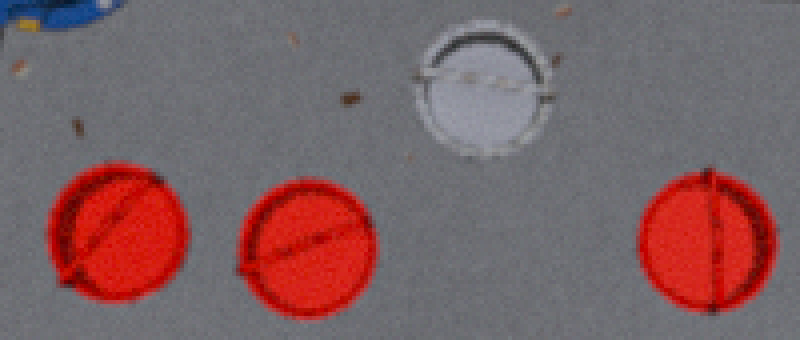

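The stainless basket, at side (363,240) and top (326,277), is the target. The other three, at top (234,313), (281,317) and (382,315), are red, so they're not meant. The crops confirm it. Next I'll enlarge the hook and cover.

```bash
python3 - <<'E'
import cv2
a=cv2.imread("pics/side0.png"); b=cv2.imread("pics/top0.png")
def s(n,im,x0,y0,x1,y1,f): cv2.imwrite(n,cv2.resize(im[y0:y1,x0:x1],None,fx=f,fy=f,interpolation=3))
s("pics/d1.png",a,225,150,325,250,6); s("pics/d2.png",b,370,175,450,260,7)
s("pics/d3.png",b,165,180,265,290,5.4); s("pics/d4.png",a,335,200,465,300,6)
s("pics/d5.png",b,300,250,350,300,11)
E
```

```text
(no output)
```

View pics/d1.png

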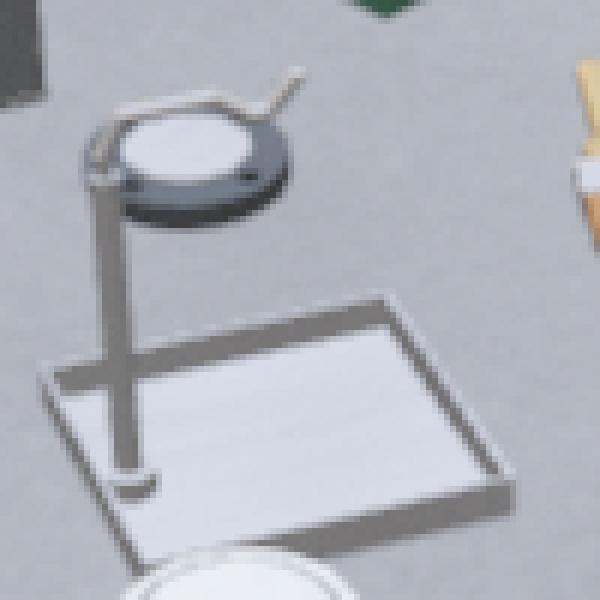

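View pics/d2.png

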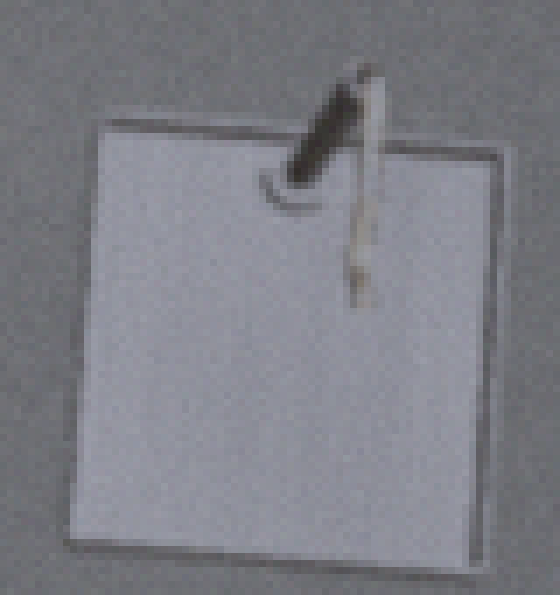

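View pics/d3.png

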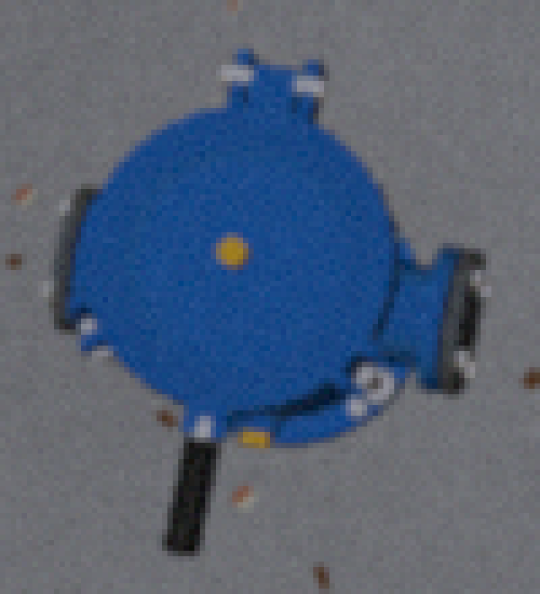

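View pics/d4.png

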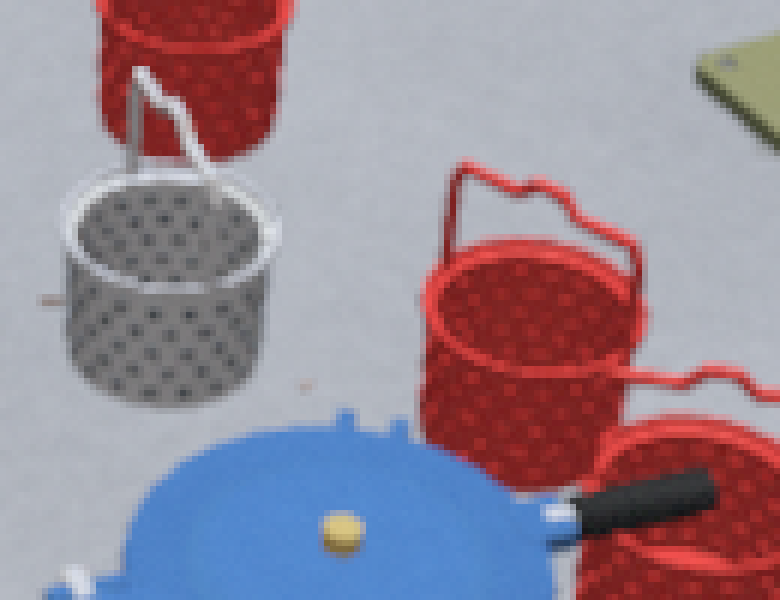

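View pics/d5.png

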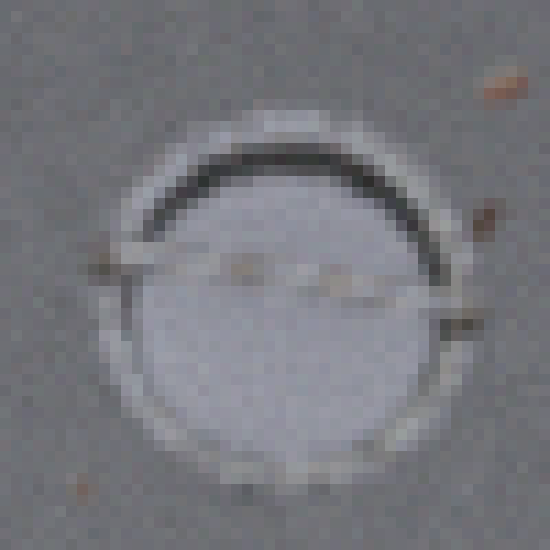

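```bash
cat > h.py <<'E'
import numpy as np
from plant import r
from scipy.optimize import least_squares
np.set_printoptions(precision=4,suppress=True)
C={n:{k:np.array(v) for k,v in r.get_calibration(n).items()} for n in("side","top")}
def pr(n,X):
    c=C[n]; p=c["mtx"]@(c["R"]@np.asarray(X)+c["t"]); return p[:2]/p[2]
def fit(obs,p0):
    # obs: (cam, local xyz, (u,v)) ; params x,y,yaw, z=0 base
    def W(p,L):
        c,s=np.cos(p[2]),np.sin(p[2]); return [p[0]+c*L[0]-s*L[1],p[1]+s*L[0]+c*L[1],L[2]]
    f=lambda p:np.concatenate([pr(n,W(p,L))-uv for n,L,uv in obs])
    s=least_squares(f,p0,loss="soft_l1"); return s.x,f(s.x).reshape(-1,2),W
def un(cr,off,f): return (np.array(cr)+.5)/f-.5+np.array(off)
E
python3 - <<'E'
from h import *
d1=lambda *p:un(p,(225,150),6); d2=lambda *p:un(p,(370,175),7); d3=lambda *p:un(p,(165,180),5.4); d4=lambda *p:un(p,(335,200),6); d5=lambda *p:un(p,(300,250),11)
st=[("top",(.09,.085,.022),d2(100,122)),("top",(.09,-.085,.022),d2(510,147)),("top",(-.09,.085,.022),d2(68,546)),("top",(-.09,-.085,.022),d2(485,575)),
("top",(-.018,0,.207),d2(358,303)),("side",(-.018,0,.208),d1(297,70)),("side",(0,0,.194),d1(260,108)),
("side",(-.09,-.085,.022),d1(385,293)),("side",(-.09,.085,.022),d1(514,482)),("side",(.09,-.085,.022),d1(42,375))]
p,res,_=fit(st,[.5,-.2,0]); print("stand",p);print(res)
bk=[("top",(0,.048,.07),d5(97,298)),("top",(0,-.048,.07),d5(475,298)),("top",(0,.041,.122),d5(118,256)),("top",(0,-.041,.122),d5(455,298)),
("side",(0,.041,.122),d4(205,180)),("side",(0,-.041,.122),d4(137,74)),("side",(0,0,.130),d4(172,103))]
for y0 in(0,):
    p,res,_=fit(bk[2:],[.4,0,-.1]); print("basket",p);print(res)
sr=[("top",(-.146,0,.1625),d3(182,550)),("top",(-.093,0,.1625),d3(203,425)),("side",(-.146,0,.1625),d4(715,488)),("side",(-.09,0,.1625),d4(575,515))]
p,res,_=fit(sr,[.5,.3,0]); print("strainer",p);print(res)
c,s=np.cos(p[2]),np.sin(p[2])
print("knob",pr("top",[p[0],p[1],.18]),d3(232,252),pr("side",[p[0],p[1],.18]),d4(343,533))
h=[p[0]+.09*c,p[1]+.09*s,.1625];g=[p[0]-.118*c,p[1]-.118*s,.1625];print("hinge",h,pr("top",h),"grip",g,pr("top",g),pr("side",g))
E
```

```text
stand [ 0.6065 -0.2688 -0.0554]
[[-0.3566 -1.8213]
 [-0.122  -0.8564]
 [ 0.2977 -0.887 ]
 [ 0.5235 -0.3341]
 [ 0.8697 -1.4121]
 [ 0.6974  0.5394]
 [ 0.7392  0.05  ]
 [ 1.3829 -0.0402]
 [ 1.5997 -0.8309]
 [ 0.652  -0.7121]]
basket [ 0.4446 -0.0295 -0.1311]
[[ 1.3581 -1.519 ]
 [ 1.1813 -0.5963]
 [ 1.1845  0.0375]
 [ 0.5498  0.263 ]
 [ 0.7382  1.4323]]
strainer [ 0.5565  0.282  -0.1456]
[[ 0.0418  0.0496]
 [ 0.2335  3.1587]
 [-0.3155  0.3391]
 [-0.3459  0.9907]]
knob [208.2846 225.5993] [207.5556 226.2593] [392.09   288.6943] [391.75   288.4167]
hinge [np.float64(0.6455805884874534), np.float64(0.2689330047892658), 0.1625] [216.1768 193.8901] grip [np.float64(0.43978043759861246), np.float64(0.29910414819037506), 0.1625] [200.4994 270.8805] [441.8151 283.8178]
```

```bash
cat >> h.py <<'E'
from scipy.spatial.transform import Rotation as Ro
def plan(tx,ty,tz,yaw=None):
    s=r.get_state(); M=Ro.from_quat(s["eef_rot"]).as_matrix()
    d=M.T@(np.array([tx,ty,tz])-s["tool_pos"]); a=np.degrees(np.arctan2(M[1,0],M[0,0]))
    print("tool shift",d,"yaw now",a, "turns(tool z)", None if yaw is None else -((yaw-a+180)%360-180)/360, "pos",s["tool_pos"],"t",s["clock"],"q",s["q"],"op",s["opening"],"F",s["contact_force"])
E
python3 -c "
from h import *
plan(.448,-.002,.24,-7.5)"
python3 -m jog '[[-0.03,0.029,0,0,0],[-0.03,0.029,0,0,0],[-0.03,0.029,0,0,0],[-0.03,0.029,0,0,0],[-0.03,0.029,0,0,0],[-0.03,0.029,0,0,0],[-0.03,0.029,0,0,0],[-0.03,0.029,0,0,0],[-0.03,0.029,0,0,0],[-0.03,0.029,0,0,0],[-0.03,0.029,0,0,0],[-0.03,0.029,0,0,0],[-0.03,0.029,0,0,0],[-0.03,0.029,0,0,0]]'
python3 -m jog '[[0,0,0,0.0218,0],[0,0,0,0.0218,0],[0,0,0,0.0218,0],[0,0,0,0.0218,0],[0,0,0,0.0218,0],[0,0,0,0.0218,0],[0,0,0,0.0218,0],[0,0,0,0.0218,0],[0,0,0,0.0218,0],[0,0,0,0,0]]'
python3 -c "
from h import *
plan(.448,-.002,.16,-7.5)"
```

```text
tool shift [-0.4248  0.4008 -0.0013] yaw now 63.19682099053079 turns(tool z) 0.19638005830702998 pos [0.2818 0.5579 0.2387] t 1.2 q [-1.0692  0.6891 -0.1946  1.5653  0.1573  0.9025 -0.2151] op 1.000146611635189 F [ 0.6089  0.123  -0.1221]
clock: 2.6
tool_pos: [0.4554, -0.0017, 0.239]
eef_rot: [0.852, 0.524, 0.0, 0.0]
contact_force: [-0.1, 0.6, -0.1]
opening: 0.999
clock: 3.6
tool_pos: [0.455, 0.0001, 0.2388]
eef_rot: [0.998, -0.065, 0.0, 0.0]
contact_force: [-0.3, 0.4, -0.2]
opening: 0.999
tool shift [-0.0067  0.003   0.0788] yaw now -7.446425529571945 turns(tool z) 0.0001488179734112786 pos [0.455  0.0001 0.2388] t 3.6 q [-0.1714  0.4757  0.1042  2.0676 -0.0837  0.6017 -0.1397] op 0.9988121932240503 F [-0.2895  0.4039 -0.1526]
```

```bash

python3 -m jog '[[-0.003,0.0015,0.04,0,0],[-0.0035,0.0015,0.038,0,0],[0,0,0,0,0]]'
python3 - <<'E'
from h import *
import cv2
plan(.448,-.002,.103,-7.5)
for n,(x0,y0,x1,y1) in (("side",(310,170,430,270)),("top",(280,210,380,310))):
    im=r.snapshot(n)[:,:,::-1]; cv2.imwrite(f"pics/{n}1.png",cv2.resize(im[y0:y1,x0:x1],None,fx=6,fy=6,interpolation=3))
    s=r.get_state(); print(n,pr(n,s["tool_pos"]))
E
```

```text
clock: 3.9
tool_pos: [0.4449, -0.0022, 0.1578]
eef_rot: [0.998, -0.063, -0.004, 0.0]
contact_force: [-0.7, -0.4, 0.8]
opening: 0.996
tool shift [ 0.0035 -0.0006  0.0547] yaw now -7.248157519945154 turns(tool z) 0.0006995624445967981 pos [ 0.4449 -0.0022  0.1578] t 3.9 q [-0.1388  0.6177  0.0637  2.1724 -0.106   0.363  -0.1139] op 0.9957757566493327 F [-0.6903 -0.4257  0.7686]
side [369.269 214.274]
top [316.5874 270.5605]
```

View pics/side1.png

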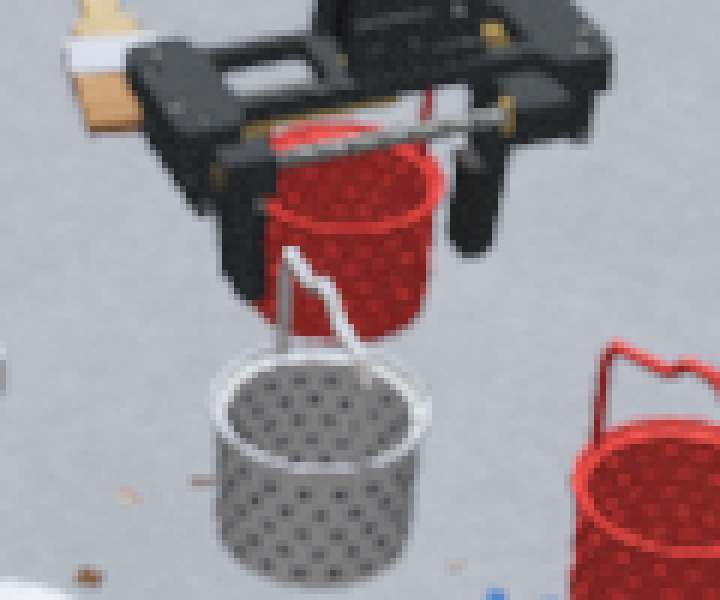

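View pics/top1.png

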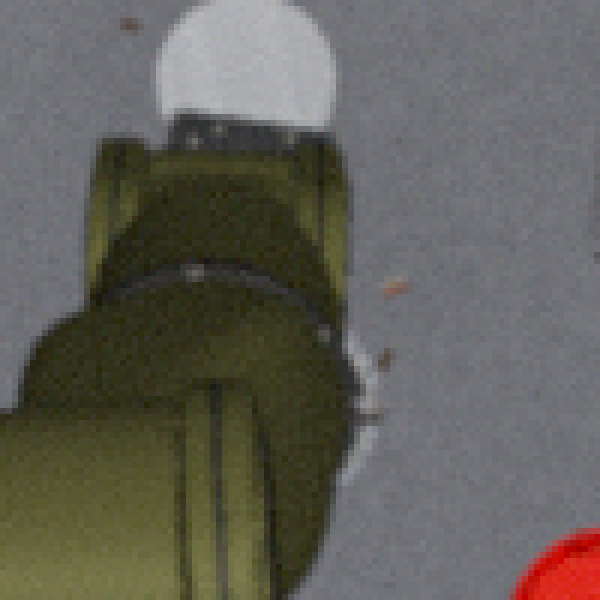

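The side view shows the jaws open around the near half of the bail, with the tips at crop (245,300) and (470,250), as projected. Next I'll descend and grip.

```bash

python3 -m jog '[[0.0015,0,0.02,0,0],[0.001,0,0.02,0,0],[0.001,0,0.0145,0,0],[0,0,0,0,0],[0,0,0,0,0.5],[0,0,0,0,0.8]]' 40
python3 -m jog '[[0,0,0,0,1],[0,0,0,0,1],[0,0,0,0,1],[0,0,0,0,1],[0,0,0,0,1],[0,0,0,0,1],[0,0,0,0,1],[0,0,0,0,1]]' 50
python3 - <<'E'
from h import *
import cv2
plan(.448,-.002,.103,-7.5)
for n,(x0,y0,x1,y1) in (("side",(310,170,430,270)),):
    im=r.snapshot(n)[:,:,::-1]; cv2.imwrite(f"pics/{n}2.png",cv2.resize(im[y0:y1,x0:x1],None,fx=6,fy=6,interpolation=3))
E
```

```text
clock: 4.6
tool_pos: [0.4525, -0.0026, 0.1076]
eef_rot: [0.998, -0.065, 0.001, -0.0]
contact_force: [-1.4, 0.5, 0.1]
opening: 0.843
clock: 5.4
tool_pos: [0.4512, -0.0026, 0.1061]
eef_rot: [0.998, -0.065, -0.0, -0.0]
contact_force: [-1.5, 0.7, 1.1]
opening: 0.116
tool shift [-0.0032 -0.0002  0.0031] yaw now -7.4329998816764205 turns(tool z) 0.00018611143978775304 pos [ 0.4512 -0.0026  0.1061] t 5.4 q [-0.1199  0.7265  0.0379  2.1972 -0.1162  0.2203 -0.1078] op 0.11581952096291284 F [-1.5025  0.7062  1.1412]
```

View pics/side2.png

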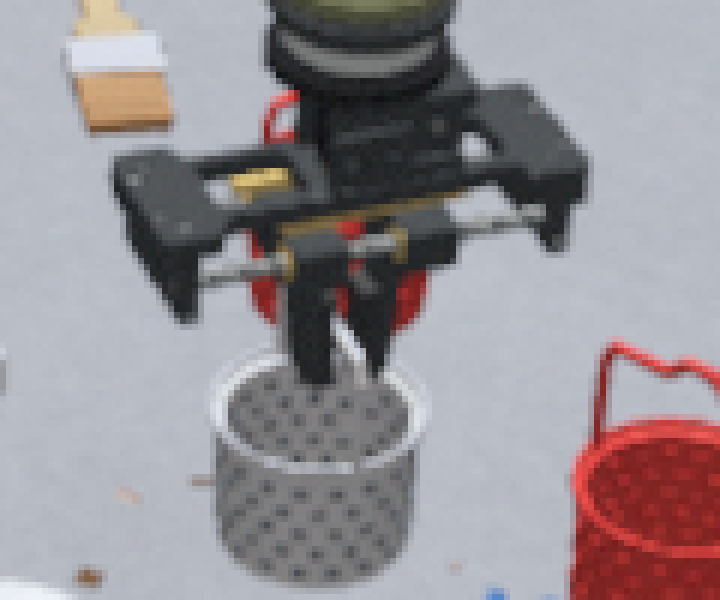

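```bash

python3 -m jog '[[0,0,0.002,0,1],[0,0,0,0,1],[0,0,0,0,1],[0,0,0,0,1]]' 50
python3 -m jog '[[0,0,-0.015,0,1],[0,0,-0.02,0,1],[0,0,-0.02,0,1],[0,0,0,0,1]]'
python3 - <<'E'
from h import *
import cv2
plan(.448,-.002,.103,-7.5)
for n,(x0,y0,x1,y1) in (("side",(310,150,430,250)),("top",(280,210,380,310))):
    im=r.snapshot(n)[:,:,::-1]; cv2.imwrite(f"pics/{n}3.png",cv2.resize(im[y0:y1,x0:x1],None,fx=6,fy=6,interpolation=3))
E
```

```text
clock: 5.85
tool_pos: [0.4492, -0.0025, 0.105]
eef_rot: [0.998, -0.065, -0.002, -0.0]
contact_force: [-5.2, 1.5, 15.5]
opening: 0.042
clock: 6.25
tool_pos: [0.4527, -0.0027, 0.1607]
eef_rot: [0.998, -0.065, 0.002, -0.0]
contact_force: [-0.1, -0.3, -2.5]
opening: 0.04
tool shift [-0.005  -0.      0.0577] yaw now -7.439738360361662 turns(tool z) 0.00016739344343979685 pos [ 0.4527 -0.0027  0.1607] t 6.25 q [-0.1388  0.6147  0.0669  2.1597 -0.1076  0.3661 -0.1136] op 0.0403537228259615 F [-0.0547 -0.3339 -2.5378]
```

View pics/side3.png

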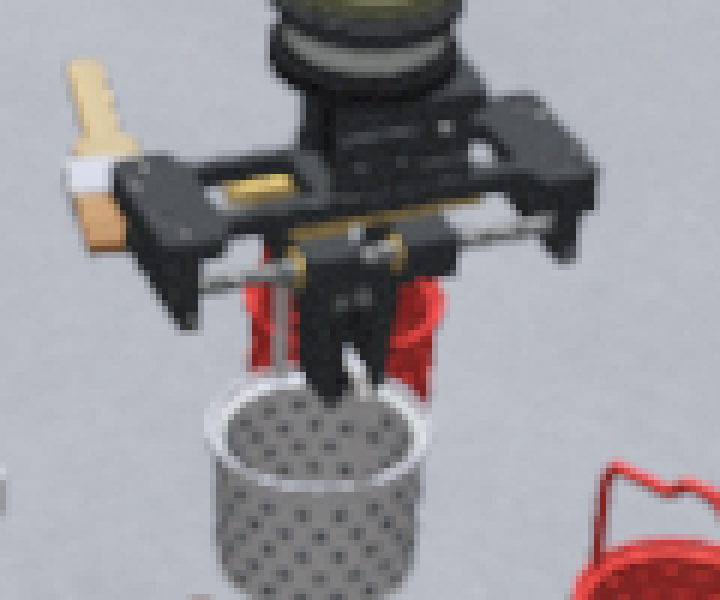

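```bash

python3 -m jog '[[0,0,-0.02,0,1],[0,0,-0.02,0,1],[0,0,0,0,1]]'
python3 -c "
from h import *
plan(.528,-.237,.2,-3.2)"
```

```text
clock: 6.65
tool_pos: [0.4522, -0.0027, 0.1996]
eef_rot: [0.998, -0.065, 0.001, -0.0]
contact_force: [0.1, 0.4, -2.3]
opening: 0.042
tool shift [ 0.1055  0.2226 -0.0003] yaw now -7.437974022633811 turns(tool z) -0.011772150062871687 pos [ 0.4522 -0.0027  0.1996] t 6.65 q [-0.1534  0.5408  0.0878  2.1221 -0.0977  0.4802 -0.1213] op 0.042053695550325954 F [ 0.0698  0.4246 -2.2548]
```

```bash

python3 -m jog '[[0.005,0.01,0,0,1],[0.01,0.02,0,0,1],[0.01,0.022,0,0,1],[0.012,0.025,0,0,1],[0.012,0.025,0,0,1],[0.012,0.025,0,0,1],[0.012,0.025,0,0,1],[0.012,0.025,0,0,1],[0.01,0.022,0,0,1],[0.007,0.016,0,0,1],[0.0035,0.0076,0,0,1],[0,0,0,-0.006,1],[0,0,0,-0.006,1],[0,0,0,0,1],[0,0,0,0,1]]'
python3 - <<'E'
from h import *
import cv2
plan(.528,-.237,.2,-3.2)
for n,(x0,y0,x1,y1) in (("side",(220,130,340,250)),("top",(360,160,460,260))):
    im=r.snapshot(n)[:,:,::-1]; cv2.imwrite(f"pics/{n}4.png",cv2.resize(im[y0:y1,x0:x1],None,fx=5,fy=5,interpolation=3))
E
```

```text
clock: 8.15
tool_pos: [0.5272, -0.2359, 0.1991]
eef_rot: [1.0, -0.026, -0.0, -0.0]
contact_force: [-0.5, 0.1, -1.3]
opening: 0.041
tool shift [ 0.0009  0.0011 -0.0009] yaw now -3.0237321285207495 turns(tool z) 0.0004896329763312224 pos [ 0.5272 -0.2359  0.1991] t 8.15 q [ 0.3294  0.6745  0.0202  1.76   -0.0205  0.7078  0.308 ] op 0.041357520208581994 F [-0.533   0.1204 -1.2924]
```

View pics/side4.png

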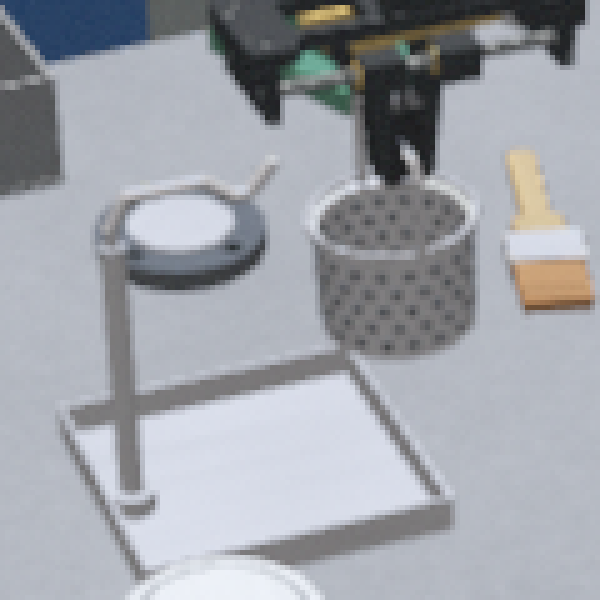

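View pics/top4.png

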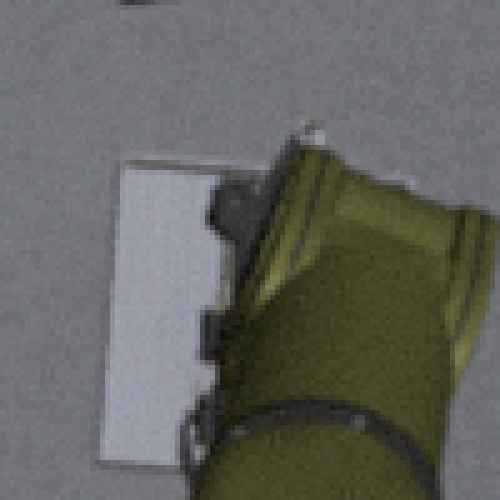

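```bash
python3 - <<'E'
from h import *
import cv2
s=r.get_state(); T=s["tool_pos"]; a=np.radians(-3.02); yb=np.array([-np.sin(a),np.cos(a),0])
c=T-.0274*yb
t=np.linspace(0,2*np.pi,200)
for z in(.070,.0):
    R0=.048 if z else .044
    P=np.array([pr("side",[c[0]+R0*np.cos(k),c[1]+R0*np.sin(k),T[2]-.105+z]) for k in t]); 
    print(z,"pred ellipse bounds in crop",((P.min(0)-[220,130])*5),((P.max(0)-[220,130])*5))
P=[pr("side",c+[0,0,.022])]; print((np.array(P)-[220,130])*5)
seat=np.array([.6065,-.2688,.194]); print("seat crop",(pr("side",seat)-[220,130])*5)
d=r.cut_out("basket_center","side")
for k in d: print(k["score"],(np.array(k["rect"]).reshape(2,2)-[220,130])*5)
E
```

```text
0.07 pred ellipse bounds in crop [297.4512 163.5355] [471.8225 252.9072]
0.0 pred ellipse bounds in crop [308.6721 273.2779] [464.6238 357.5271]
[[383.0181 115.7901]]
seat crop [243.2322 188.2092]
0.9 [[310.  100.5]
 [478.5 354. ]]
0.73 [[1051.   647. ]
 [1285.5  933.5]]
0.65 [[663.5 241.5]
 [837.  488. ]]
0.59 [[ 928.   461. ]
 [1111.5  769.5]]
```

```bash
python3 -c "
from h import *
plan(.610,-.2430,.2,-3.2)"
python3 -m jog '[[0.008,0.001,0,0,1],[0.015,0.001,0,0,1],[0.015,0,0,0,1],[0.015,0,0,0,1],[0.015,0,0,0,1],[0.01,0,0,0,1],[0.005,0,0,0,1],[0,0,0,0,1],[0,0,0,0,1],[0,0,0,0,1]]'
python3 - <<'E'
from h import *
import cv2
plan(.610,-.243,.2,-3.2)
for n,(x0,y0,x1,y1) in (("side",(220,130,340,250)),("top",(360,160,460,260))):
    im=r.snapshot(n)[:,:,::-1]; cv2.imwrite(f"pics/{n}5.png",cv2.resize(im[y0:y1,x0:x1],None,fx=5,fy=5,interpolation=3))
E
```

```text
tool shift [ 0.0829  0.0021 -0.0007] yaw now -3.0727387251970786 turns(tool z) 0.0003535035411192193 pos [ 0.5273 -0.2365  0.1993] t 8.3 q [ 0.3296  0.6744  0.021   1.7594 -0.0205  0.7079  0.308 ] op 0.04361307578719262 F [ 0.0985  0.0193 -2.1943]
clock: 9.3
tool_pos: [0.6094, -0.2437, 0.1992]
eef_rot: [1.0, -0.027, -0.0, -0.0]
contact_force: [-0.9, 0.0, -1.3]
opening: 0.046
tool shift [ 0.0006 -0.0007 -0.0008] yaw now -3.137358132684969 turns(tool z) 0.000174005186986174 pos [ 0.6094 -0.2437  0.1992] t 9.3 q [ 0.2942  0.7739  0.0302  1.5089 -0.0277  0.8599  0.2791] op 0.04628411450508608 F [-0.872   0.0336 -1.2732]
```

View pics/side5.png

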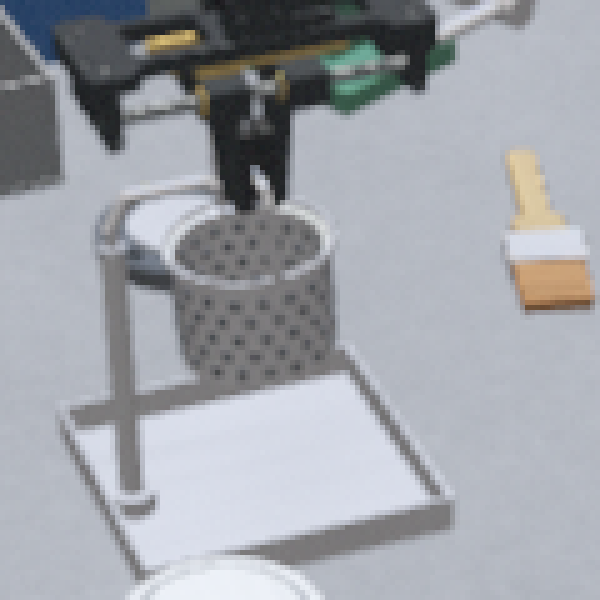

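View pics/top5.png

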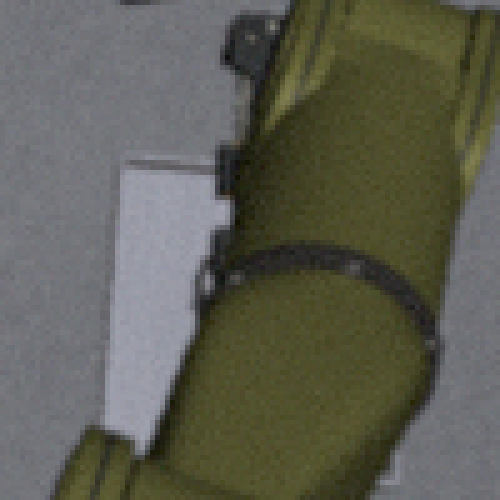

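```bash

python3 -m jog '[[0,0,0,0,1],[0,0,0,0,1],[0,0,0.005,0,1],[0,0,0.005,0,1],[0,0,0.004,0,1],[0,0,0,0,1],[0,0,0,0,1]]'
python3 - <<'E'
from h import *
import cv2
plan(.610,-.243,.172,-3.2)
for n,(x0,y0,x1,y1) in (("side",(220,130,320,230)),):
    im=r.snapshot(n)[:,:,::-1]; cv2.imwrite(f"pics/{n}6.png",cv2.resize(im[y0:y1,x0:x1],None,fx=6,fy=6,interpolation=3))
E
```

```text
clock: 10.1
tool_pos: [0.6099, -0.2435, 0.1849]
eef_rot: [1.0, -0.027, -0.0, -0.0]
contact_force: [-0.3, -0.0, -2.3]
opening: 0.044
tool shift [ 0.     -0.0005  0.0129] yaw now -3.115757921832349 turns(tool z) 0.0002340057726879113 pos [ 0.6099 -0.2435  0.1849] t 10.1 q [ 0.2947  0.7912  0.0286  1.5202 -0.0276  0.831   0.2791] op 0.04375868863127858 F [-0.2582 -0.0432 -2.2645]
```

View pics/side6.png

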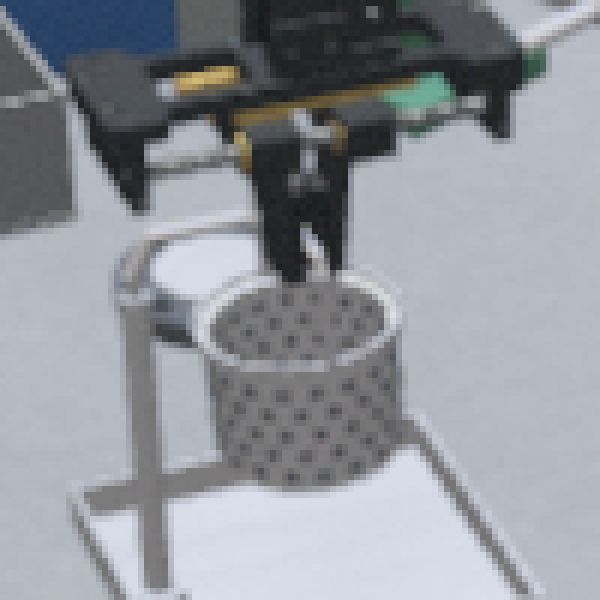

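```bash

python3 -m jog '[[0,0,0.004,0,1],[0,0,0.003,0,1],[0,0,0,0,1],[0,0,0,0,1]]'
python3 -m jog '[[0,0,0.003,0,1],[0,0,0,0,1],[0,0,0,0,1]]'
python3 -m jog '[[0,0,0.0025,0,1],[0,0,0,0,1],[0,0,0,0,1]]'
```

```text
clock: 10.55
tool_pos: [0.61, -0.2435, 0.1781]
eef_rot: [1.0, -0.027, -0.0, -0.0]
contact_force: [-0.5, 0.5, -1.7]
opening: 0.04
clock: 10.85
tool_pos: [0.61, -0.2435, 0.1751]
eef_rot: [1.0, -0.027, -0.0, -0.0]
contact_force: [0.0, -0.6, -2.1]
opening: 0.047
clock: 11.15
tool_pos: [0.6101, -0.2436, 0.1727]
eef_rot: [1.0, -0.027, 0.0, -0.0]
contact_force: [-0.5, 0.6, -2.3]
opening: 0.045
```

```bash

python3 -m jog '[[0,0,0.002,0,1],[0,0,0,0,1],[0,0,0,0,1]]'
python3 -m jog '[[0,0,0.002,0,1],[0,0,0,0,1],[0,0,0,0,1]]'
python3 -m jog '[[0,0,0.002,0,1],[0,0,0,0,1],[0,0,0,0,1]]'
python3 - <<'E'
from h import *
import cv2
for n,(x0,y0,x1,y1) in (("side",(220,130,320,230)),("top",(360,160,460,260))):
    im=r.snapshot(n)[:,:,::-1]; cv2.imwrite(f"pics/{n}7.png",cv2.resize(im[y0:y1,x0:x1],None,fx=6,fy=6,interpolation=3))
E
```

```text
clock: 11.45
tool_pos: [0.6107, -0.2438, 0.1713]
eef_rot: [1.0, -0.027, 0.001, 0.0]
contact_force: [-0.1, -0.5, 2.3]
opening: 0.042
clock: 11.75
tool_pos: [0.6109, -0.244, 0.17]
eef_rot: [1.0, -0.027, 0.001, 0.001]
contact_force: [-0.6, 0.1, 6.7]
opening: 0.041
clock: 12.05
tool_pos: [0.6111, -0.2444, 0.1686]
eef_rot: [1.0, -0.027, 0.002, 0.001]
contact_force: [-1.9, 0.3, 9.8]
opening: 0.044
```

View pics/side7.png

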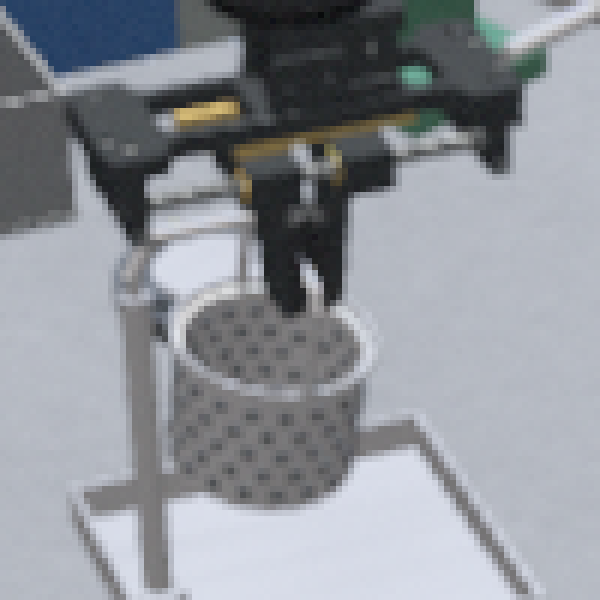

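```bash

python3 -m jog '[[0,0,-0.003,0,1],[0,0,0,0,1],[0,0,0,0,1],[0,0,0,0,1]]'
python3 - <<'E'
from h import *
import cv2
for n,(x0,y0,x1,y1) in (("side",(220,130,320,230)),):
    im=r.snapshot(n)[:,:,::-1]; cv2.imwrite(f"pics/{n}8.png",cv2.resize(im[y0:y1,x0:x1],None,fx=6,fy=6,interpolation=3))
E
```

```text
clock: 12.55
tool_pos: [0.6108, -0.2439, 0.1702]
eef_rot: [1.0, -0.027, 0.001, 0.0]
contact_force: [0.8, 0.1, 5.7]
opening: 0.041
```

View pics/side8.png

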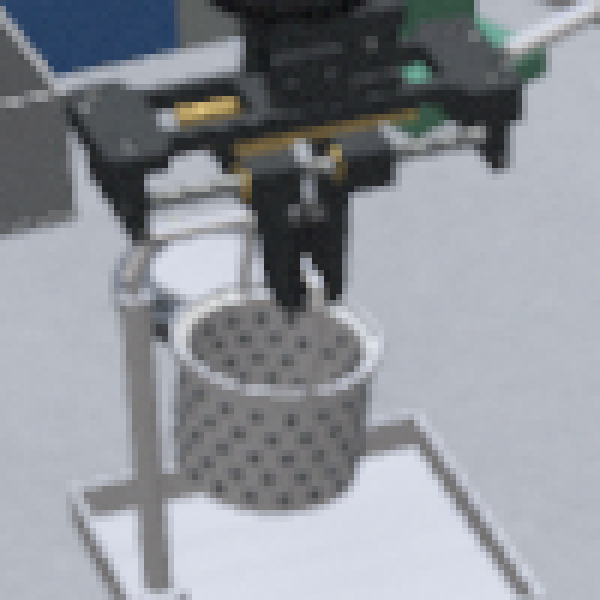

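```bash

python3 -m jog '[[0,0,-0.001,0,0.9],[0,0,0,0,0.85],[0,0,0,0,0.75],[0,0,0,0,0.65],[0,0,0,0,0.6],[0,0,0,0,0.6],[0,0,0,0,0.6],[0,0,0,0,0.6]]'
python3 - <<'E'
from h import *
import cv2
for n,(x0,y0,x1,y1) in (("side",(220,130,320,230)),):
    im=r.snapshot(n)[:,:,::-1]; cv2.imwrite(f"pics/{n}9.png",cv2.resize(im[y0:y1,x0:x1],None,fx=6,fy=6,interpolation=3))
E
```

```text
clock: 13.4
tool_pos: [0.6101, -0.2435, 0.1707]
eef_rot: [1.0, -0.027, 0.0, -0.0]
contact_force: [0.9, -0.4, -0.1]
opening: 0.401
```

View pics/side9.png

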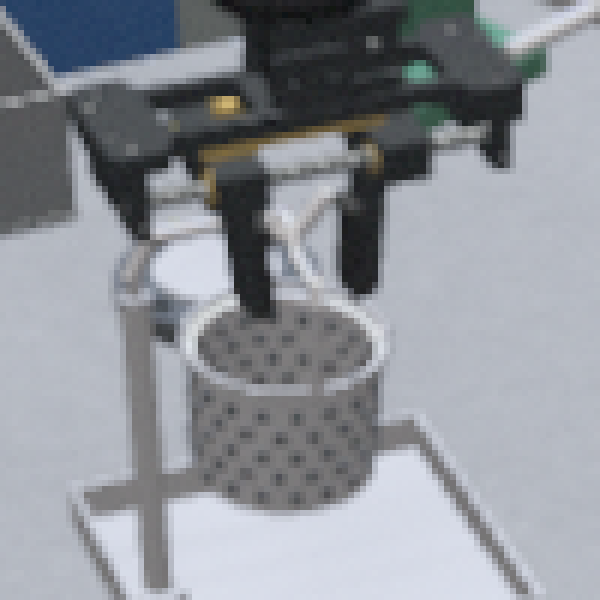

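The basket is hanging with its kink in the hook at about crop (290,225). Next I'll raise the arm away from it.

```bash

python3 -m jog '[[0,0,-0.01,0,0.6],[0,0,-0.03,0,0.6],[0,0,-0.03,0,0.6],[0,0,-0.03,0,0.6],[0,0,-0.02,0,0.6],[0,0,0,0,0.6]]'
python3 - <<'E'
from h import *
import cv2
plan(.4398,.2991,.29,81.7)
for n,(x0,y0,x1,y1) in (("side",(220,130,320,230)),):
    im=r.snapshot(n)[:,:,::-1]; cv2.imwrite(f"pics/{n}10.png",cv2.resize(im[y0:y1,x0:x1],None,fx=6,fy=6,interpolation=3))
E
```

```text
clock: 14.05
tool_pos: [0.6119, -0.2444, 0.295]
eef_rot: [1.0, -0.027, 0.004, 0.001]
contact_force: [-0.3, 0.3, -0.9]
opening: 0.4
tool shift [-0.2016 -0.5333  0.0023] yaw now -3.1274114515346056 turns(tool z) -0.235631698476485 pos [ 0.6119 -0.2444  0.295 ] t 14.05 q [ 0.2895  0.6762  0.0395  1.3973 -0.0282  1.0608  0.2793] op 0.39950973517968663 F [-0.2603  0.3018 -0.9381]
```

View pics/side10.png

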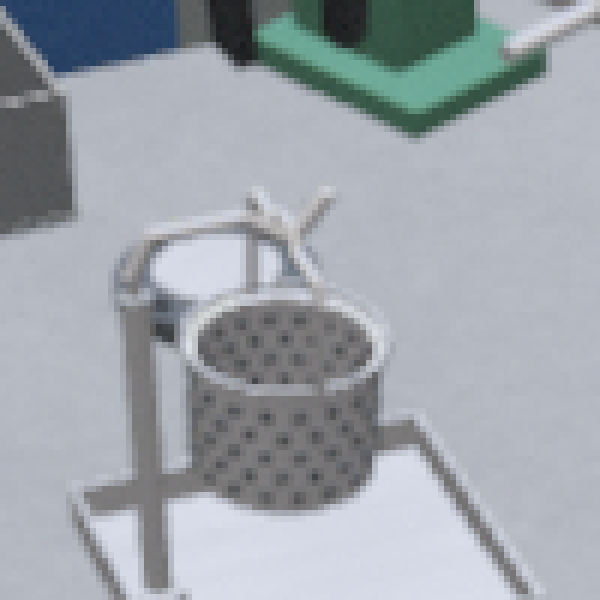

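```bash

python3 -m jog '[[-0.0075,-0.02,0,0,0.3],[-0.015,-0.04,0,0,0.3],[-0.015,-0.04,0,0,0.3],[-0.015,-0.04,0,0,0.3],[-0.015,-0.04,0,0,0.3],[-0.015,-0.04,0,0,0.3],[-0.015,-0.04,0,0,0.3],[-0.015,-0.04,0,0,0.3],[-0.015,-0.04,0,0,0.3],[-0.015,-0.04,0,0,0.3],[-0.015,-0.04,0,0,0.3],[-0.015,-0.04,0,0,0.3],[-0.015,-0.04,0,0,0.3],[-0.009,-0.024,0,0,0.3],[-0.005,-0.013,0,0,0.3],[0,0,0,0,0.3]]'
python3 -m jog '[[0,0,0,-0.0235,0.3],[0,0,0,-0.0235,0.3],[0,0,0,-0.0235,0.3],[0,0,0,-0.0235,0.3],[0,0,0,-0.0235,0.3],[0,0,0,-0.0235,0.3],[0,0,0,-0.0235,0.3],[0,0,0,-0.0235,0.3],[0,0,0,-0.0235,0.3],[0,0,0,-0.0235,0.3],[0,0,0,0,0.3],[0,0,0,0,0.3]]'
python3 - <<'E'
from h import *
import cv2
plan(.4398,.2991,.19,81.7)
for n,(x0,y0,x1,y1) in (("side",(330,180,490,300)),("top",(160,180,260,300))):
    im=r.snapshot(n)[:,:,::-1]; cv2.imwrite(f"pics/{n}11.png",cv2.resize(im[y0:y1,x0:x1],None,fx=5,fy=5,interpolation=3))
E
```

```text
clock: 15.7
tool_pos: [0.4368, 0.3049, 0.2899]
eef_rot: [1.0, -0.025, -0.001, 0.0]
contact_force: [0.1, -0.7, -1.1]
opening: 0.7
clock: 16.9
tool_pos: [0.4387, 0.3017, 0.2904]
eef_rot: [0.76, 0.65, -0.001, 0.0]
contact_force: [-0.3, 0.0, -0.6]
opening: 0.703
tool shift [-0.0022  0.0014  0.1004] yaw now 81.13036410175218 turns(tool z) -0.0015823219395773296 pos [0.4387 0.3017 0.2904] t 16.9 q [-0.45    0.518  -0.3797  1.771   0.2376  0.8988  0.4825] op 0.7034027081408569 F [-0.3081  0.0013 -0.6114]
```

View pics/side11.png

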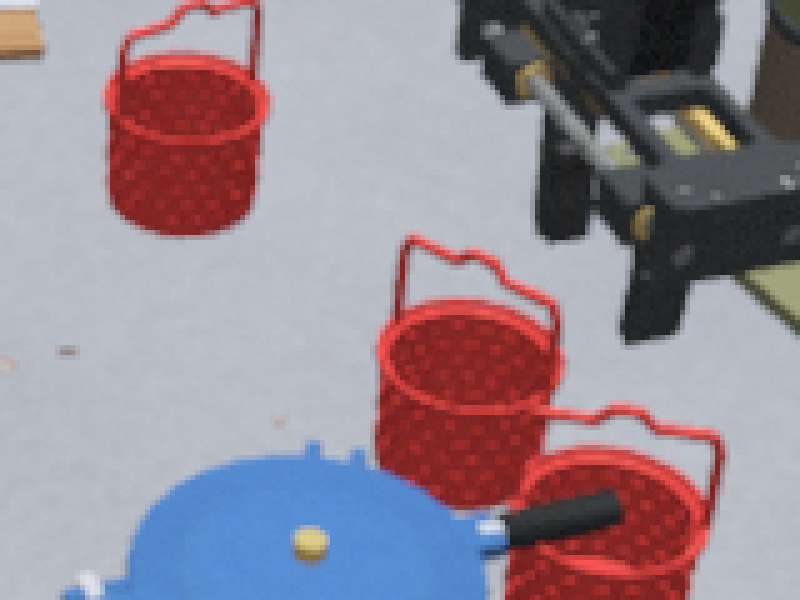

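View pics/top11.png

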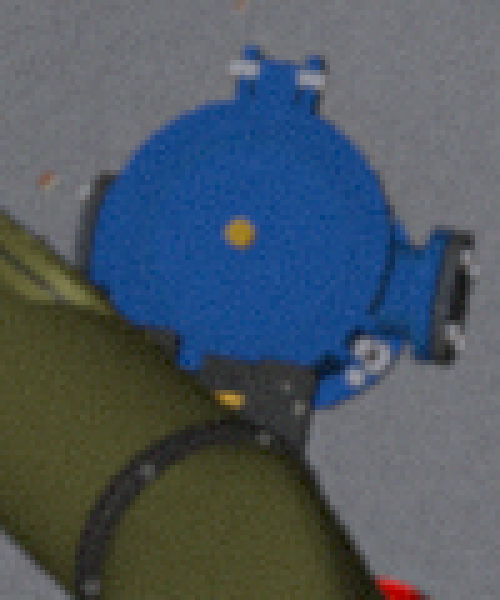

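```bash

python3 -m jog '[[-0.002,0.001,0.03,-0.0015,0.3],[0,0,0.04,0,0.3],[0,0,0.03,0,0.3],[0,0,0,0,0.3],[0,0,0,0,0.3]]'
python3 - <<'E'
from h import *
import cv2
plan(.4398,.2991,.1435,81.7)
for n,(x0,y0,x1,y1) in (("side",(330,180,490,300)),):
    im=r.snapshot(n)[:,:,::-1]; cv2.imwrite(f"pics/{n}12.png",cv2.resize(im[y0:y1,x0:x1],None,fx=5,fy=5,interpolation=3))
E
```

```text
clock: 17.5
tool_pos: [0.4388, 0.3016, 0.1911]
eef_rot: [0.755, 0.656, -0.0, 0.0]
contact_force: [0.5, 0.5, -0.2]
opening: 0.698
tool shift [-0.0023  0.0013  0.0476] yaw now 81.98000528052103 turns(tool z) 0.0007777924458917735 pos [0.4388 0.3016 0.1911] t 17.5 q [-0.4883  0.6486 -0.3271  1.89    0.3245  0.6549  0.4177] op 0.6979670571636645 F [ 0.5168  0.4636 -0.1613]
```

View pics/side12.png

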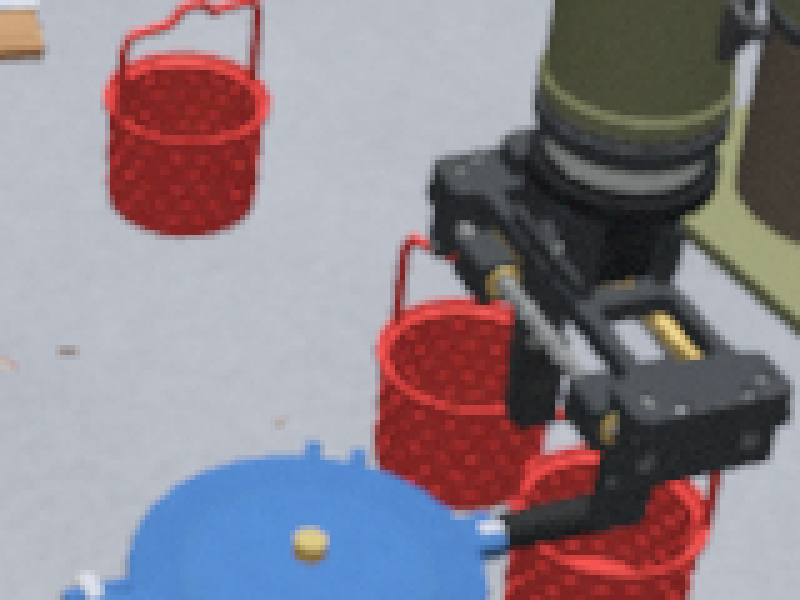

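```bash

python3 -m jog '[[-0.002,0.001,0.02,0,0.3],[0,0,0.018,0,0.3],[0,0,0.0095,0,0.3],[0,0,0,0,0.3]]' 20
python3 -m jog '[[0,0,0,0,0.6],[0,0,0,0,0.8],[0,0,0,0,1],[0,0,0,0,1],[0,0,0,0,1],[0,0,0,0,1],[0,0,0,0,1],[0,0,0,0,1]]' 20
python3 - <<'E'
from h import *
import cv2
plan(.4398,.2991,.1435,81.7)
for n,(x0,y0,x1,y1) in (("side",(330,180,490,300)),):
    im=r.snapshot(n)[:,:,::-1]; cv2.imwrite(f"pics/{n}13.png",cv2.resize(im[y0:y1,x0:x1],None,fx=5,fy=5,interpolation=3))
E
```

```text
clock: 17.95
tool_pos: [0.4396, 0.2996, 0.1435]
eef_rot: [0.755, 0.656, 0.0, 0.0]
contact_force: [-0.7, 1.1, -0.7]
opening: 0.696
clock: 18.75
tool_pos: [0.4396, 0.3004, 0.1434]
eef_rot: [0.754, 0.656, 0.001, -0.0]
contact_force: [-0.3, 3.3, 0.1]
opening: 0.192
tool shift [-0.0012  0.0003 -0.0001] yaw now 82.05562655771058 turns(tool z) 0.0009878515491960923 pos [0.4396 0.3004 0.1434] t 18.75 q [-0.5121  0.7207 -0.2858  1.9315  0.3697  0.5383  0.3819] op 0.19182794778561632 F [-0.2873  3.3118  0.0561]
```

View pics/side13.png

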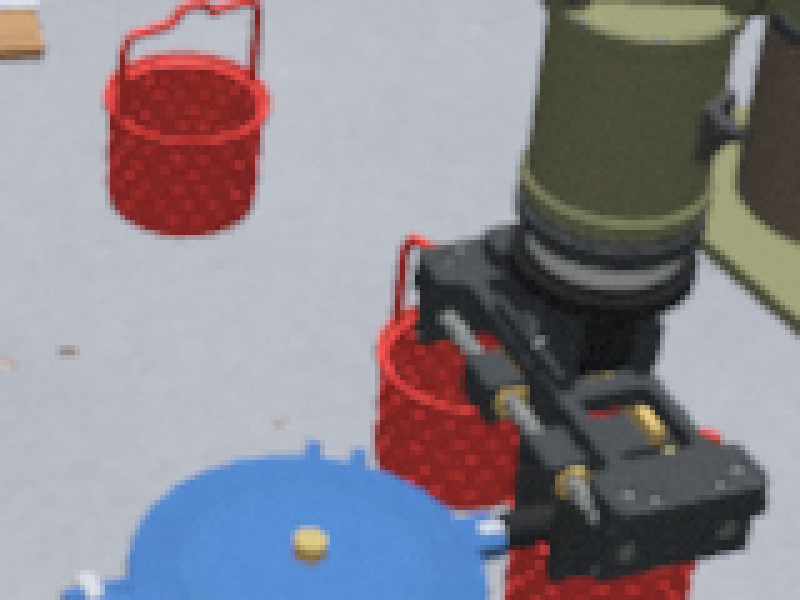

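```bash
python3 -c "
import numpy as np
t=np.radians(np.arange(0,61,3));print(np.c_[np.degrees(t[1:]),np.diff(-np.cos(t))*.208,-np.diff(np.sin(t))*.208].round(4))"
```

```text
[[ 3.00e+00  3.00e-04 -1.09e-02]
 [ 6.00e+00  9.00e-04 -1.09e-02]
 [ 9.00e+00  1.40e-03 -1.08e-02]
 [ 1.20e+01  2.00e-03 -1.07e-02]
 [ 1.50e+01  2.50e-03 -1.06e-02]
 [ 1.80e+01  3.10e-03 -1.04e-02]
 [ 2.10e+01  3.60e-03 -1.03e-02]
 [ 2.40e+01  4.20e-03 -1.01e-02]
 [ 2.70e+01  4.70e-03 -9.80e-03]
 [ 3.00e+01  5.20e-03 -9.60e-03]
 [ 3.30e+01  5.70e-03 -9.30e-03]
 [ 3.60e+01  6.20e-03 -9.00e-03]
 [ 3.90e+01  6.60e-03 -8.60e-03]
 [ 4.20e+01  7.10e-03 -8.30e-03]
 [ 4.50e+01  7.50e-03 -7.90e-03]
 [ 4.80e+01  7.90e-03 -7.50e-03]
 [ 5.10e+01  8.30e-03 -7.10e-03]
 [ 5.40e+01  8.60e-03 -6.60e-03]
 [ 5.70e+01  9.00e-03 -6.20e-03]
 [ 6.00e+01  9.30e-03 -5.70e-03]]
```

```bash

python3 -m jog '[[0.001,0,0,0,1],[0,0.0003,-0.0109,0,1],[0,0.0009,-0.0109,0,1],[0,0.0014,-0.0108,0,1],[0,0.002,-0.0107,0,1],[0,0.0025,-0.0106,0,1],[0,0,0,0,1],[0,0,0,0,1]]' 25
python3 - <<'E'
from h import *
import cv2
plan(.4398+.007,.2981,.1435+.054,81.7)
for n,(x0,y0,x1,y1) in (("side",(330,180,490,300)),):
    im=r.snapshot(n)[:,:,::-1]; cv2.imwrite(f"pics/{n}14.png",cv2.resize(im[y0:y1,x0:x1],None,fx=5,fy=5,interpolation=3))
E
```

```text
clock: 19.6
tool_pos: [0.446, 0.2994, 0.1973]
eef_rot: [0.754, 0.656, -0.0, -0.0]
contact_force: [-1.5, 2.8, -3.6]
opening: 0.179
tool shift [-0.0012  0.001  -0.0002] yaw now 82.04639422694613 turns(tool z) 0.0009622061859614759 pos [0.446  0.2994 0.1973] t 19.6 q [-0.4712  0.6454 -0.3361  1.8702  0.3205  0.6792  0.4358] op 0.1785585122139982 F [-1.4761  2.7909 -3.6299]
```

View pics/side14.png

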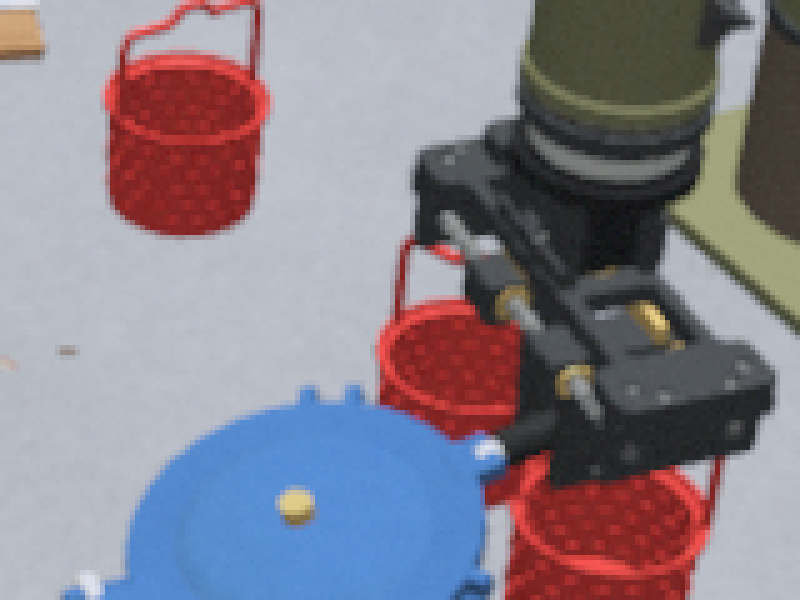

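The cover is rising with the hand, with the handle root at crop (490,450), so I'll continue along the arc.

```bash

python3 -m jog '[[0,0.003,-0.0104,0,1],[0,0.0036,-0.0103,0,1],[0,0.0042,-0.0101,0,1],[0,0.0047,-0.0098,0,1],[0,0.0052,-0.0096,0,1],[0,0.0057,-0.0093,0,1],[0,0.0062,-0.009,0,1],[0,0,0,0,1]]'
python3 -m jog '[[0,0.0066,-0.0086,0,1],[0,0.0071,-0.0083,0,1],[0,0.0075,-0.0079,0,1],[0,0.0079,-0.0075,0,1],[0,0,0,0,1]]'
python3 - <<'E'
from h import *
import cv2
plan(0,0,0,81.7)
s=r.get_state()["tool_pos"]; d=np.hypot(s[0]-.6456,s[1]-.2689); z=s[2]+.019-.1625; print(d,z,np.hypot(d,z),np.degrees(np.arctan2(z,d)))
for n,(x0,y0,x1,y1) in (("side",(330,150,490,300)),):
    im=r.snapshot(n)[:,:,::-1]; cv2.imwrite(f"pics/{n}15.png",cv2.resize(im[y0:y1,x0:x1],None,fx=4,fy=4,interpolation=3))
E
```

```text
clock: 20.45
tool_pos: [0.4794, 0.2946, 0.2674]
eef_rot: [0.755, 0.656, 0.0, -0.0]
contact_force: [-5.9, 1.8, -0.5]
opening: 0.174
clock: 20.95
tool_pos: [0.5089, 0.2905, 0.2993]
eef_rot: [0.755, 0.655, 0.001, 0.0]
contact_force: [-5.5, 0.6, 0.7]
opening: 0.177
tool shift [-0.3594 -0.4634  0.2985] yaw now 81.91339651018234 turns(tool z) 0.0005927680838398588 pos [0.5089 0.2905 0.2993] t 20.95 q [-0.373   0.584  -0.3838  1.6048  0.2484  0.9998  0.5958] op 0.17735621812185184 F [-5.527   0.6472  0.6559]
0.1383440653923623 0.1558323351623845 0.2083813741951232 48.40212930612198
```

View pics/side15.png

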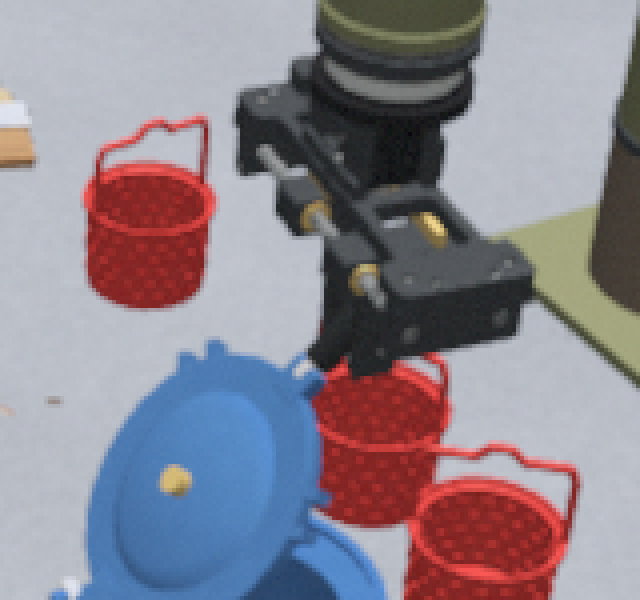

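```bash

python3 -m jog '[[0,0.0083,-0.0071,0,1],[0,0.0086,-0.0066,0,1],[0,0.009,-0.0062,0,1],[0,0.0093,-0.0055,0,1],[0,0,0,0,1],[0,0,0,0,1],[0,0,0,0,1]]'
python3 - <<'E'
from h import *
import cv2
plan(0,0,0,81.7)
s=r.get_state()["tool_pos"]; d=np.hypot(s[0]-.6456,s[1]-.2689); z=s[2]+.019-.1625; print(d,z,np.hypot(d,z),np.degrees(np.arctan2(z,d)))
for n in ("side","top"):
    im=r.snapshot(n)[:,:,::-1]; cv2.imwrite(f"pics/{n}16.png",im)
im=cv2.imread("pics/side16.png")[180:330,330:490]; cv2.imwrite("pics/c16.png",cv2.resize(im,None,fx=4,fy=4,interpolation=3))
th=np.radians(60); a=-.146; e=np.array([-np.cos(a),-np.sin(a)])
for deg in(50,55,60,65):
  t=np.radians(deg)
  # disc centre top face: along .09, normal offset +.015 (towards hinge side)
  for nm,al,nn in(("knob",.09,.02),("root",.178,0)):
    hx=al*np.cos(t)-nn*np.sin(t); hz=al*np.sin(t)+nn*np.cos(t)
    print(deg,nm,(pr("side",[.6456+e[0]*hx,.2689+e[1]*hx,.1625+hz])-[330,180])*4)
E
```

```text
clock: 21.7
tool_pos: [0.5427, 0.2856, 0.3229]
eef_rot: [0.755, 0.656, 0.0, 0.0]
contact_force: [-1.9, 2.6, -3.5]
opening: 0.195
tool shift [-0.358  -0.4981  0.3227] yaw now 82.02107122795925 turns(tool z) 0.0008918645221089921 pos [0.5427 0.2856 0.3229] t 21.7 q [-0.3464  0.6033 -0.3838  1.4841  0.2415  1.1007  0.6531] op 0.1946969826381666 F [-1.9204  2.5772 -3.4544]
0.10419810382898231 0.17941688688923516 0.20747931015544654 59.85370526386131
50 knob [171.1639 357.6425]
50 root [312.0298 245.2354]
55 knob [158.0362 355.2249]
55 root [290.9511 234.4671]
60 knob [144.2581 353.8956]
60 root [267.9198 225.6436]
65 knob [129.9407 353.6754]
65 root [243.1013 218.8842]
```

View pics/c16.png

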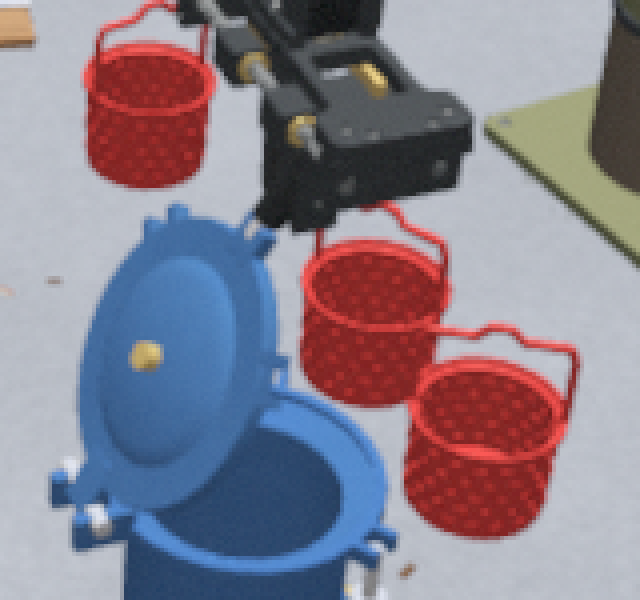

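View pics/side16.png

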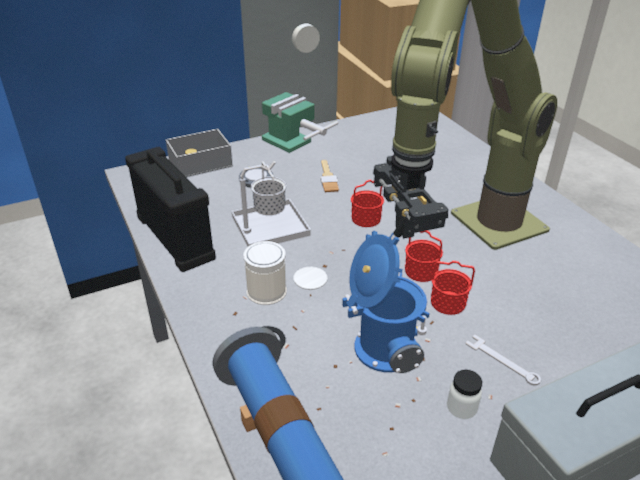

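```bash

python3 -m jog '[[0,0,0,0,1],[0,0,0,0,1],[0,0,0,0,1],[0,0,0,0,1],[0,0,0,0,1],[0,0,0,0,1],[0,0,0,0,1],[0,0,0,0,1]]'
python3 - <<'E'
from h import *
import cv2
a=cv2.imread("pics/side16.png"); im=r.snapshot("side")[:,:,::-1]
d=np.abs(im.astype(int)-a).max(2); print("diff px cover/basket",(d[225:310,340:400]>45).sum(),(d[160:220,235:300]>45).sum())
cv2.imwrite("pics/c17.png",np.hstack([cv2.resize(im[225:325,340:440],None,fx=4,fy=4,interpolation=3),cv2.resize(im[140:240,220:320],None,fx=4,fy=4,interpolation=3)]))
E
```

```text
clock: 22.6
tool_pos: [0.5427, 0.2856, 0.323]
eef_rot: [0.755, 0.656, -0.0, 0.0]
contact_force: [2.2, 1.1, -9.3]
opening: 0.193
diff px cover/basket 0 0
```

View pics/c17.png

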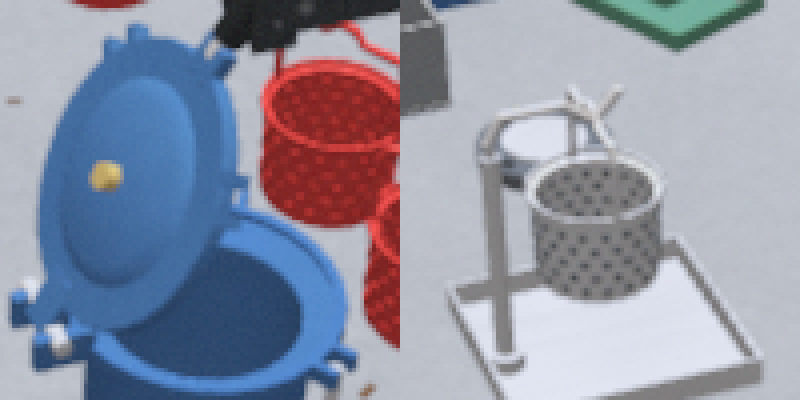

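```bash

python3 -m jog '[[0,0,0,0,1],[0,0,0,0,1],[0,0,0,0,1],[0,0,0,0,1],[0,0,0,0,1]]'
python3 -m jog '[[0,0,0,0,1],[0,0,0,0,1],[0,0,0,0,1],[0,0,0,0,1],[0,0,0,0,1],[0,0,0,0,1],[0,0,0,0,1],[0,0,0,0,1]]'
```

```text
clock: 23.15
tool_pos: [0.5427, 0.2856, 0.323]
eef_rot: [0.755, 0.656, -0.0, 0.0]
contact_force: [4.7, 1.3, -11.7]
opening: 0.188
clock: 23.95
tool_pos: [0.5427, 0.2856, 0.3231]
eef_rot: [0.755, 0.656, -0.0, 0.0]
contact_force: [5.0, 1.5, -13.0]
opening: 0.195
```

```bash

python3 -m jog '[[0,0.0003,0.0005,0,1],[0,0,0,0,1],[0,0,0,0,1],[0,0,0,0,1],[0,0,0,0,1],[0,0,0,0,1],[0,0,0,0,1]]'
python3 -m jog '[[0,0,0,0,1],[0,0,0,0,1],[0,0,0,0,1],[0,0,0,0,1],[0,0,0,0,1],[0,0,0,0,1],[0,0,0,0,1],[0,0,0,0,1]]'
```

```text
clock: 24.65
tool_pos: [0.5427, 0.2857, 0.323]
eef_rot: [0.755, 0.656, -0.0, 0.0]
contact_force: [2.1, -0.9, -7.7]
opening: 0.195
clock: 25.45
tool_pos: [0.5427, 0.2857, 0.3229]
eef_rot: [0.755, 0.656, -0.0, 0.0]
contact_force: [-0.9, -3.1, -4.8]
opening: 0.192
```

Steady, with low forces, so I'm handing in.

```bash
python3 -c "
from h import *
import cv2
im=r.snapshot('side')[:,:,::-1]; a=cv2.imread('pics/side16.png'); d=np.abs(im.astype(int)-a).max(2); print((d[225:310,340:400]>45).sum(),(d[160:220,235:300]>45).sum())
print(r.finish_job()); plan(0,0,0)"
```

```text
0 0
the job is handed in; nothing more can be done
None
the job is handed in; nothing more can be done
```

I hung the stainless basket by its bail on the hook and let go of it. I then raised the cover by its grip to about 60 degrees and handed the job in at about 25.5 s, still holding it. `finish_job` gave no verdict.

**Basket:** The last pictures show it hanging upright and still on the hook, with the arm well clear.

**Cover:** The tool position puts the cover at 59.9 degrees, and the knob's position in the side picture agrees to within about a degree. The cover region of the side picture did not change between reaching 60 degrees and handing in. The grip was set to 25 N.

**Hold force:** While I held the cover, the force along the handle crept up to about 14 N. I relaxed it with a shift of about 0.6 mm, and it was down to about 6 N at the last reading. That reading was still changing slowly.

**Other things on the bench:** I saw none of them moved in the side view of the whole bench. I checked that by eye and did not measure each one.

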